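# Change the cartridges in the sample-gas dryer

## Task

Change the drying cartridges of the sample-gas dryer: slide its thumb latch to the left so that the cover springs open, move every spent cartridge from the chamber to the parts tray and lay it flat on its floor, and lay every fresh cartridge from the bench in the chamber, upright with its fin on top. Then press the cover shut until the latch holds it, and only after that pull the start knob up to its stop and let it spring back; leave the other things on the bench where they are.

Things in the scene. Friction and masses are not known exactly. Their poses are not given: they have to be found in the camera images.
- dryer: grey benchtop box, fixed, 185 mm deep (x), 162 mm wide (y): cartridge chamber at the rear, lower deck (top 46 mm above the bench) at the front with a thumb latch on its left half and a start knob on its right. Origin under the chamber's front part, at bench height; x from its front to its back, y to its left, z up. The deck reaches from x = -110 to -47 mm
- chamber_floor (a point): centre of the chamber's floor, 20 mm above the bench; axes as the dryer's. The chamber is 108 mm long (x) and 150 mm wide (y) inside, its rim 58 mm above this floor. Three dark pads on the floor, at y = -42, 0 and +42 mm, show where cartridges lie, lengthways along x
- cover (a joint): flat cover with a clear window, hinged along the chamber's back rim: 0 = shut, 1.75 rad = open, leaning a little backward. A spring opens it (2 N at the free edge) once the latch lets go, and keeps it open. To shut it, swing it over by its outer (rear) face and press the free edge down, 5 to 8 N, until the latch snaps over its pin
- cover_hinge (a point): on the cover's hinge line, mid-width; axes turn with the cover. With the cover shut they are as the dryer's, and the cover is a plate 6 mm thick, its mid-plane at the hinge's height, reaching 120 mm forward (-x), 162 mm wide. It opens upward and back, by a positive turn about y
- latch (a joint): travel of the thumb latch: 0 = at rest (holds the cover if shut), 0.014 m = slid fully to the left (the dryer's +y). From about 0.009 the cover is free. A spring (2 to 4 N) brings it back; when the cover is pressed shut the latch gives way and snaps back by itself
- latch_tab (a point): centre of the latch's black thumb tab, an upright block 24 mm deep (x), 12 mm thick (y), 26 mm tall, its bottom 5 mm above the deck; axes as the dryer's
- start_knob (a joint): travel of the pull-to-start knob: 0 = at rest, 0.014 m = pulled straight up to its stop; a spring (3 to 6 N) draws it back when let go
- knob_grip (a point): centre of the round black head of the start knob, 26 mm in diameter, 24 mm tall, upright; the head's bottom is 14 mm above the deck
- tray_floor (a point): the white open parts tray, fixed, on the right: centre of its inner floor, 2 mm above the bench; inside 156 mm (x) by 224 mm (y), rim 30 mm above the floor. The tall blue analyser stands close to its right (-y) front corner and hampers a gripper there: use the left half (y > 0)
- fresh_1_mid (a point): Fresh drying cartridge: white box 90 x 32 x 26 mm (96 long over its end nipples), upright grip fin on top 40 mm long, 14 thick, 22 tall; total height 48 mm, 120 g. Point: its centre, 24 mm above its underside; x along its length and fin, z up; the fin spans 2 to 24 mm above the point: lift it by the fin. Starts on the bench right of the dryer, or is absent
- fresh_2_mid (a point): Fresh drying cartridge: white box 90 x 32 x 26 mm (96 long over its end nipples), upright grip fin on top 40 mm long, 14 thick, 22 tall; total height 48 mm, 120 g. Point: its centre, 24 mm above its underside; x along its length and fin, z up; the fin spans 2 to 24 mm above the point: lift it by the fin. Starts on the bench right of the dryer, or is absent
- fresh_3_mid (a point): Fresh drying cartridge: white box 90 x 32 x 26 mm (96 long over its end nipples), upright grip fin on top 40 mm long, 14 thick, 22 tall; total height 48 mm, 120 g. Point: its centre, 24 mm above its underside; x along its length and fin, z up; the fin spans 2 to 24 mm above the point: lift it by the fin. Starts on the bench right of the dryer, or is absent
- spent_1_mid (a point): Spent drying cartridge: white box 90 x 32 x 26 mm (96 long over its end nipples), upright grip fin on top 40 mm long, 14 thick, 22 tall; total height 48 mm, 120 g. Point: its centre, 24 mm above its underside; x along its length and fin, z up; the fin spans 2 to 24 mm above the point: lift it by the fin. Starts in the shut dryer on a pad, or is absent
- spent_2_mid (a point): Spent drying cartridge: white box 90 x 32 x 26 mm (96 long over its end nipples), upright grip fin on top 40 mm long, 14 thick, 22 tall; total height 48 mm, 120 g. Point: its centre, 24 mm above its underside; x along its length and fin, z up; the fin spans 2 to 24 mm above the point: lift it by the fin. Starts in the shut dryer on a pad, or is absent
- spent_3_mid (a point): Spent drying cartridge: white box 90 x 32 x 26 mm (96 long over its end nipples), upright grip fin on top 40 mm long, 14 thick, 22 tall; total height 48 mm, 120 g. Point: its centre, 24 mm above its underside; x along its length and fin, z up; the fin spans 2 to 24 mm above the point: lift it by the fin. Starts in the shut dryer on a pad, or is absent
- fresh_1: the same cartridge, origin at the centre of its underside
- fresh_2: the same cartridge, origin at the centre of its underside
- fresh_3: the same cartridge, origin at the centre of its underside
- spent_1: the same cartridge, origin at the centre of its underside
- spent_2: the same cartridge, origin at the centre of its underside
- spent_3: the same cartridge, origin at the centre of its underside
- cutter: red tube cutter lying on the bench, 106 x 29 x 23 mm; a bystander, origin at the centre of its underside
- meter: grey hand flow meter lying on the bench, 121 x 67 x 30 mm; a bystander, origin at the centre of its underside
- gauge: spare round pressure gauge lying on the bench, 75 x 58 x 30 mm; a bystander, origin at the centre of its underside
Not all that is in view belongs to the job. Leave any orange or red look-alike of the fresh_1 alone.

How it is judged:
On the way, in this order (a step that is already met when the one before it is completed fails the run):
1. the cover is released and open (value of joint cover above 1.5 rad), for 0.2 s.
2. every spent cartridge is in the tray and every fresh one in the chamber, with the cover still open (x of fresh_1_mid in the frame of chamber_floor between -0.05 and 0.05 m and y of fresh_1_mid in the frame of chamber_floor between -0.072 and 0.072 m and z of each of fresh_1_mid, fresh_2_mid, fresh_3_mid in the frame of chamber_floor below 0.034 m and angle between each of fresh_1_mid, fresh_2_mid, fresh_3_mid's own z axis and vertical below 0.2 rad and linear speed of each of fresh_1, fresh_2, fresh_3, spent_1, spent_2, spent_3 below 0.02 m/s and x of fresh_2_mid in the frame of chamber_floor between -0.05 and 0.05 m and y of fresh_2_mid in the frame of chamber_floor between -0.072 and 0.072 m and x of fresh_3_mid in the frame of chamber_floor between -0.05 and 0.05 m and y of fresh_3_mid in the frame of chamber_floor between -0.072 and 0.072 m and x of spent_1_mid in the frame of tray_floor between -0.078 and 0.078 m and y of spent_1_mid in the frame of tray_floor between -0.112 and 0.112 m and z of each of spent_1_mid, spent_2_mid, spent_3_mid in the frame of tray_floor below 0.034 m and x of spent_2_mid in the frame of tray_floor between -0.078 and 0.078 m and y of spent_2_mid in the frame of tray_floor between -0.112 and 0.112 m and x of spent_3_mid in the frame of tray_floor between -0.078 and 0.078 m and y of spent_3_mid in the frame of tray_floor between -0.112 and 0.112 m and value of joint cover above 1 rad), for 0.2 s.
3. the cover is shut and held by the latch (value of joint cover below 0.04 rad and value of joint latch below 0.003 m), for 0.3 s.
4. the start knob is pulled up (all of step 3 and value of joint start_knob above 0.01 m), for 0.1 s.
At the end, for the whole second after the job is handed in: every fresh cartridge lies in the chamber, upright within 0.2 rad; every spent one lies flat on the tray's floor; all at rest; cover shut (under 0.04 rad) and latch home (under 3 mm); start knob back at rest (under 2 mm) (all of step 3 and x of fresh_1_mid in the frame of chamber_floor between -0.05 and 0.05 m and y of fresh_1_mid in the frame of chamber_floor between -0.072 and 0.072 m and z of each of fresh_1_mid, fresh_2_mid, fresh_3_mid in the frame of chamber_floor below 0.034 m and angle between each of fresh_1_mid, fresh_2_mid, fresh_3_mid's own z axis and vertical below 0.2 rad and linear speed of each of fresh_1, fresh_2, fresh_3, spent_1, spent_2, spent_3 below 0.02 m/s and x of fresh_2_mid in the frame of chamber_floor between -0.05 and 0.05 m and y of fresh_2_mid in the frame of chamber_floor between -0.072 and 0.072 m and x of fresh_3_mid in the frame of chamber_floor between -0.05 and 0.05 m and y of fresh_3_mid in the frame of chamber_floor between -0.072 and 0.072 m and x of spent_1_mid in the frame of tray_floor between -0.078 and 0.078 m and y of spent_1_mid in the frame of tray_floor between -0.112 and 0.112 m and z of each of spent_1_mid, spent_2_mid, spent_3_mid in the frame of tray_floor below 0.034 m and x of spent_2_mid in the frame of tray_floor between -0.078 and 0.078 m and y of spent_2_mid in the frame of tray_floor between -0.112 and 0.112 m and x of spent_3_mid in the frame of tray_floor between -0.078 and 0.078 m and y of spent_3_mid in the frame of tray_floor between -0.112 and 0.112 m and value of joint start_knob below 0.002 m); the robot touches nothing.
It fails at once if the start knob is pulled while the cover is open (value of joint start_knob above 0.008 m and value of joint cover above 0.15 rad).
It fails at once if a bystander is shifted by more than 30 mm (distance of any of cutter, meter, gauge from where it was at the start of the episode above 0.03 m).
Of fresh_1, fresh_2, fresh_3 only 2 to 3 are there at a start; the rules pass over those that are not, and their reading is None.
Of spent_1, spent_2, spent_3 only 1 to 2 are there at a start; the rules pass over those that are not, and their reading is None.
At some moment in a run one of fresh_1, fresh_2, fresh_3 may be knocked a few centimetres aside while the robot is not near it.
It also fails if it takes over 210 s, if anything falls off the work surface, if the arm or the gripper's body presses on something with over 40 N, if the wrist force passes 120 N, or if a joint passes its speed limit or range.

## Robot

A 6-joint arm with a two-finger parallel gripper is mounted at the origin on a cart in front of the work surface, level with it; the furniture and walls round the work are solid. World frame = base frame: x ahead of the robot, y to its left, z up, the work surface at z = 0. Lengths are in m, angles in rad, forces in N, time in s.
With the tool pointing down it reaches from about 0.25 to 0.725 m from the base axis. Payload 4 kg.
Tool frame: the origin (TCP) lies on the centre line of the jaws, within the pads' length; the fingertips stand 8 mm ahead of it and the grasp point (between the pads) lies 11 mm behind it; z points along the fingers, y is the line along which they close (so a half turn about z gives the same grasp; the last joint's range is limited). The gripper opens to 85 mm and grips with 20 to 120 N. Pads are 22 mm wide; open, the fingers measure 114 mm over their backs; the gripper's body (76 mm by 85 mm) begins 54 mm behind the grasp point. The pads swing forward as they close: fully open they stand 13 mm farther back than shut.
Start: joints at [1.268, 0.241, 0.005, 1.335, 0, 1.571], TCP at [0.149, 0.477, 0.239] pointing down, gripper open.
Joint ranges: [-2.72, 2.72], [-1.05, 1.87], [-1.09, 1.28], [-1.99, 2.15], [-1.42, 1.44], [-3.14, 3.14]. Speed limits (rad/s): [2.79, 2.79, 3.14, 3.14, 3.14, 3.14].

## Interface

Orientations are given as a unit quaternion [x, y, z, w].
In Python, from workcell import ctrl gives the robot as it stands. The module is installed in compiled form; this text tells all that it offers.
- The arm moves only by the tool carry_out, never from a script. Its argument "targets" is a list of rows, each a list of 3 entries, a list of its own where there are three numbers: the shift along the world's x, y, z in m, then the turn, a rotation vector about the world's x, y, z in rad, then the finger opening in m, from 0 to 0.0854. A call has 1 to 20 rows; each row is the pose to reach, as a shift and turn from the pose commanded when the call began; what a row does not reach only later rows make up. A row lasts 1/8 s, in which the tool goes at most 62.5 mm and 10.7 degrees, less where a joint would pass 70% of its speed; a pose out of reach is approached as far as the arm can. A call with a gripper value outside its range is refused whole. The fingers move at their own pace and stop on an object; "grip_force" is the grip in N (left out, the last holds). Time passes only in rows, so rows that repeat a pose let the fingers close. It gives the time, the measured TCP pose, the force, the opening and the grip force at its end, in the units of the state.
- ctrl.sense(): the state, without advancing time (a new reading comes with each control period).
- ctrl.capture(name): name is "scene" or "side" or "wrist"; returns the picture (400x640x3 uint8, red, green, blue); there is no depth.
- ctrl.calibration(name): a dict with "intrinsics" (3x3 intrinsics, pixels), "position" and "rotation" of the camera in the world; the wrist camera has in their place "tool_from_camera" (4x4, takes a point from camera to tool coordinates, whose origin is the TCP and whose axes are the flange's). Camera axes: x right, y up, looking along -z (the intrinsics and any distortion apply to the point x, -y, -z); pixel columns grow to the right and rows downward; lengths in m; the calibration is good to about 2 mm. A picture is of the moment at which its call begins: read the wrist's pose just before it. calibration takes no time and is no camera call.
- ctrl.sign_off(): hands the job in; it is judged then, once.
The state is a dict: "clock": time; "joints": joint angles; "joint_velocities": joint speeds; "joint_torque": joint torques, N m; "tool_pos": TCP position; "eef_rot": TCP orientation; "ft_force": force on the tool from outside, world axes, zero at the start; "ft_torque": the same for the moment, N m; "gripper_width": opening from 0.0 (shut) to 1.0 (fully open); "finger_force": force on a finger pad.
Only numpy, scipy, OpenCV 4.12 (cv2) and the standard library are available. Lean on these libraries where they do the work, as an engineer would, in place of code of your own. Each camera call takes 0.05 s, during which the arm holds its last target. There are 200 camera calls.

## Working session

There is one attempt and no reset: what is moved stays moved. The work goes in short steps, Python scripts to look and compute and a tool call to move; the robot and the scene stay as the last step left them, time stands still between calls to the robot, and variables do not carry over. Pictures are saved under pics/ and viewed, at most 14 in all, crops included, and the job is handed in when it is done.

Besides the shell and the picture viewer there is one more tool, called after "Call:" as name([rows], argument=value, ...), one row to a line, values as JSON. carry_out: Moves the arm, as the interface text tells. Its arguments: {"type":"object","properties":{"targets":{"type":"array"},"grip_force":{"type":"number"}},"required":["targets"]}

```bash
mkdir -p pics; cat > h.py <<'E'
import numpy as np, cv2, json
from scipy.spatial.transform import Rotation as R
from workcell import ctrl
def cam(name):
    c=ctrl.calibration(name); K=np.array(c["intrinsics"])
    if name=="wrist":
        s=ctrl.sense(); T=np.eye(4); T[:3,:3]=R.from_quat(s["eef_rot"]).as_matrix(); T[:3,3]=s["tool_pos"]
        M=T@np.array(c["tool_from_camera"]); return K,M[:3,3],M[:3,:3],c
    Rm=np.array(c["rotation"])
    if Rm.shape!=(3,3): Rm=R.from_quat(Rm).as_matrix()
    return K,np.array(c["position"]),Rm,c
def ray(C,u,v):
    K,p,Rm,_=C; d=np.linalg.inv(K)@[u,v,1]; return p,Rm@(d*[1,-1,-1])
def at_z(C,u,v,z):
    p,d=ray(C,u,v); return p+d*(z-p[2])/d[2]
def proj(C,P):
    K,p,Rm,_=C; q=Rm.T@(np.array(P)-p); q=K@(q*[1,-1,-1]); return q[:2]/q[2]
def shot(name,fn):
    C=cam(name); im=ctrl.capture(name); cv2.imwrite("pics/"+fn,cv2.cvtColor(im,cv2.COLOR_RGB2BGR)); np.savez("pics/"+fn+".npz",K=C[0],p=C[1],R=C[2]); return C
def load(fn):
    d=np.load("pics/"+fn+".npz"); return d["K"],d["p"],d["R"],None
E
python3 - <<'E'
from h import *
np.set_printoptions(precision=3,suppress=True)
for n in("scene","side","wrist"):
    C=shot(n,n+"0.png"); print(n,C[0].tolist(),C[1],C[2].tolist(),[k for k in C[3]])
print(ctrl.sense())
E
```

```text
scene [[368.85104106875144, 0.0, 320.83633618922084], [0.0, 368.85104106875144, 197.48325325510726], [0.0, 0.0, 1.0]] [0.05  0.103 0.852] [[-0.6203583998767664, 0.6107623999919047, -0.49206173033316325], [-0.7842919565341526, -0.4882256339427101, 0.38278173581960484], [-0.006448458588606432, 0.6233819223536783, 0.7818909107186651]] ['intrinsics', 'position', 'rotation']
side [[429.3330732589853, 0.0, 320.5975689345599], [0.0, 429.3330732589853, 202.65740653841178], [0.0, 0.0, 1.0]] [0.227 0.647 0.719] [[-0.9511651914005592, 0.16514215057236836, -0.2607927314406424], [-0.30844793547263144, -0.5413958668238958, 0.7821447350002902], [-0.012027043302874962, 0.8243898261686252, 0.5658946586945799]] ['intrinsics', 'position', 'rotation']
wrist [[298.2001082796877, 0.0, 323.55798202237713], [0.0, 298.2001082796877, 194.82373439075226], [0.0, 0.0, 1.0]] [0.078 0.498 0.374] [[0.2993736032716821, -0.9134810144772704, -0.2755501439914448], [0.9541342219466984, 0.28606449935809714, 0.0882892333026483], [-0.0018254244157593484, -0.289343288148486, 0.9572236569522947]] ['intrinsics', 'tool_from_camera']
{'clock': 0.15, 'joints': array([ 1.268,  0.241,  0.004,  1.335, -0.   ,  1.571]), 'joint_velocities': array([ 0.001, -0.002,  0.003, -0.   , -0.001,  0.   ]), 'joint_torque': array([ -0.   , -37.263,  25.264,   0.012,  -0.   ,  -0.   ]), 'tool_pos': array([0.149, 0.477, 0.239]), 'eef_rot': array([ 0.151,  0.989, -0.001, -0.   ]), 'ft_force': array([0.123, 0.808, 0.212]), 'ft_torque': array([-0.014, -0.054, -0.019]), 'finger_force': 0.0, 'gripper_width': 0.9976464711450846}
```

View pics/scene0.png

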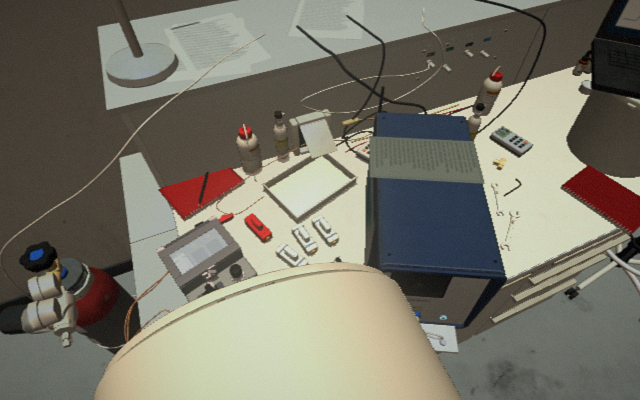

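View pics/side0.png

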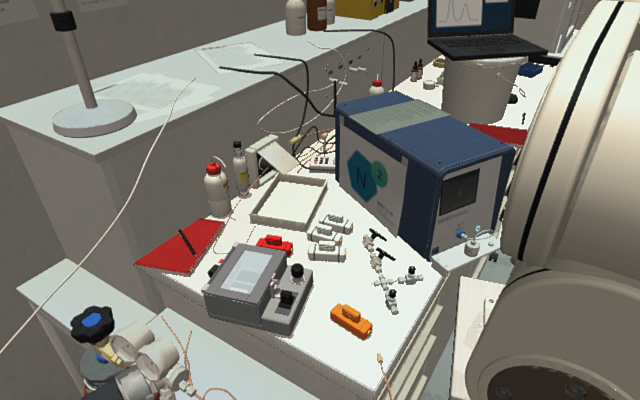

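The scene view shows the dryer (≈205,255), the tray (≈310,185), three white cartridges (≈292,253 / 304,237 / 325,230) and a red look-alike (≈258,227). The side view adds the latch tab (≈287,298), the knob (≈297,270) and an orange look-alike (≈351,319). I'll enlarge both.

```bash
python3 - <<'E'
import cv2
a=cv2.imread("pics/side0.png")[170:350,195:435]; cv2.imwrite("pics/c1.png",cv2.resize(a,(800,600),interpolation=cv2.INTER_CUBIC))
b=cv2.imread("pics/scene0.png")[140:300,150:363]; cv2.imwrite("pics/c2.png",cv2.resize(b,(799,600),interpolation=cv2.INTER_CUBIC))
E
```

```text
(no output)
```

View pics/c1.png

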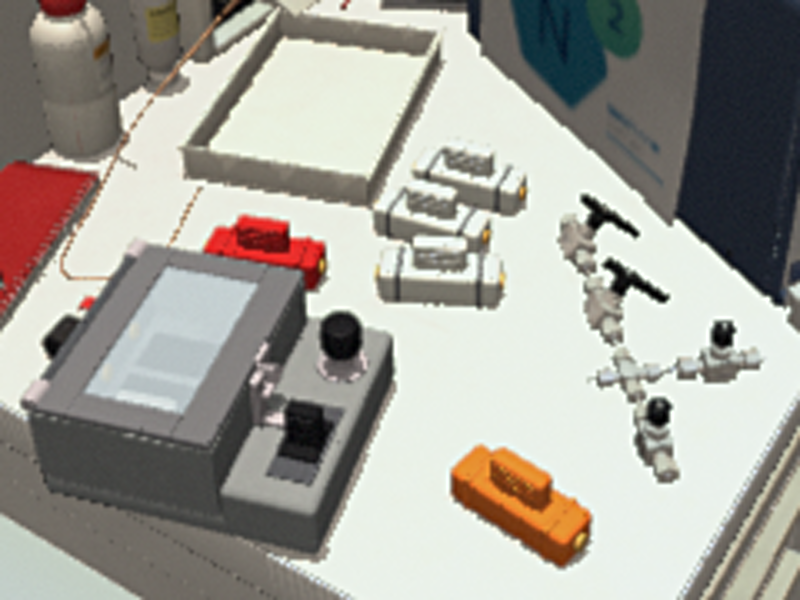

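View pics/c2.png

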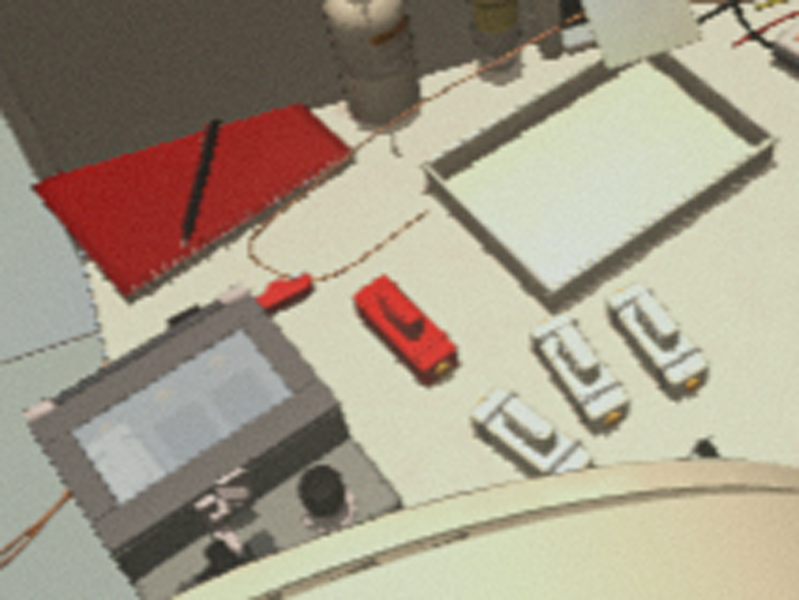

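Side crop: dryer with the tab at (305,430), the knob at (340,335), three white cartridges at (440,270), (433,215) and (470,175), the red look-alike at (265,250) and the orange one at (520,500). The three white ones match "fresh"; red and orange are decoys. Through the window in the scene crop I see one bright cartridge on the left pad (≈120,455) and dark pads at ≈(190,425) and (245,390).

```bash
python3 - <<'E'
from h import *
from scipy.optimize import least_squares
np.set_printoptions(precision=3,suppress=True)
S=load("side0.png");N=load("scene0.png")
s=lambda u,v:(195+u*.3,170+v*.3); n=lambda u,v:(150+u*213/799,140+v*160/600)
# dryer fit: (cam,pixel,local pt)
obs=[(S,s(213,443),(-.045,.081,.084)),(S,s(305,285),(-.045,-.081,.084)),(S,s(140,245),(.075,-.081,.084)),(S,s(28,405),(.075,.081,.084)),
(S,s(393,342),(-.11,-.081,.046)),(S,s(318,553),(-.11,.081,0)),
(N,n(112,548),(-.045,.081,.084)),(N,n(343,407),(-.045,-.081,.084)),(N,n(247,297),(.075,-.081,.084)),(N,n(27,412),(.075,.081,.084))]
def res(x):
    r=[]
    for C,uv,l in obs:
        P=R.from_euler('z',x[2]).apply(l)+[x[0],x[1],0]; r+=list(proj(C,P)-uv)
    return r
o=least_squares(res,[.3,.4,0]); print("dryer",o.x); print(np.array(res(o.x)).reshape(-1,2))
def tri(a,b):
    p,d=ray(S,*s(*a));q,e=ray(N,*n(*b)); A=np.stack([d,-e],1); t=np.linalg.lstsq(A,q-p,rcond=None)[0]; return (p+d*t[0]+q+e*t[1])/2
I=R.from_euler('z',-o.x[2])
for nm,a,b in[("knob top",(340,320),(323,480)),("A fin",(441,243),(530,422)),("B fin",(433,195),(577,360)),("C fin",(469,152),(662,332))]:
    P=tri(a,b); print(nm,P,I.apply(P-[*o.x[:2],0]))
print("tab top",at_z(S,*s(307,405),.077),I.apply(at_z(S,*s(307,405),.077)-[*o.x[:2],0]))
for nm,C,f,p in[("A",N,n,[(507,405),(553,440)]),("B",N,n,[(557,343),(598,378)]),("C",N,n,[(640,315),(683,350)]),("A",S,s,[(414,238),(466,243)]),("B",S,s,[(407,190),(457,204)]),("C",S,s,[(445,148),(493,160)])]:
    q=[at_z(C,*f(*u),.048) for u in p]; d=q[1]-q[0]; print(nm,q[0][:2],q[1][:2],np.linalg.norm(d),np.degrees(np.arctan2(d[1],d[0])))
for nm,C,f,p in[("trayN",N,n,[(427,168),(553,300),(773,150),(650,60)]),("trayS",S,s,[(185,148),(372,178),(440,35),(280,12)])]:
    print(nm,[at_z(C,*f(*u),.032)[:2] for u in p])
print("orange",at_z(S,*s(520,470),.04)," red",at_z(S,*s(262,230),.04),"valves",at_z(S,*s(625,370),.02),at_z(S,*s(600,215),.02), at_z(S,*s(720,340),.03))
print("bottles",at_z(S,*s(75,150),0),"analyser",at_z(S,*s(670,215),0),at_z(S,*s(475,30),0),at_z(S,*s(780,300),0),"redpad",at_z(S,*s(95,175),0))
E
```

```text
dryer [0.576 0.056 0.017]
[[-1.391  0.78 ]
 [ 0.384 -4.34 ]
 [ 1.393 -1.858]
 [-0.494 -0.533]
 [ 1.856 -3.378]
 [ 0.574  3.316]
 [-1.524  1.689]
 [-0.845 -0.723]
 [ 0.039 -2.681]
 [-1.236  1.776]]
knob top [0.495 0.009 0.08 ] [-0.082 -0.045  0.08 ]
A fin [ 0.468 -0.126  0.044] [-0.112 -0.179  0.044]
B fin [ 0.49  -0.181  0.041] [-0.09  -0.235  0.041]
C fin [ 0.477 -0.244  0.038] [-0.104 -0.298  0.038]
tab top [0.49  0.082 0.077] [-0.086  0.028  0.077]
A [ 0.485 -0.12 ] [ 0.444 -0.128] 0.04161651814248674 -168.26217553172106
B [ 0.504 -0.175] [ 0.464 -0.18 ] 0.040618712320192686 -172.86617894567203
C [ 0.487 -0.235] [ 0.445 -0.24 ] 0.04172766441472392 -173.02335980516185
A [ 0.488 -0.121] [ 0.45  -0.127] 0.038442108570286036 -171.38043768013293
B [ 0.511 -0.174] [ 0.469 -0.169] 0.041895637029338045 172.74391229454548
C [ 0.499 -0.235] [ 0.458 -0.231] 0.0410711709583089 174.01439374274128
trayN [array([ 0.708, -0.198]), array([ 0.545, -0.2  ]), array([ 0.553, -0.421]), array([ 0.692, -0.407])]
trayS [array([ 0.709, -0.194]), array([ 0.549, -0.2  ]), array([ 0.562, -0.423]), array([ 0.719, -0.419])]
orange [0.36  0.061 0.04 ]  red [ 0.603 -0.106  0.04 ] valves [ 0.318 -0.062  0.02 ] [ 0.369 -0.222  0.02 ] [ 0.26 -0.1   0.03]
bottles [ 0.821 -0.202  0.   ] analyser [ 0.32  -0.264  0.   ] [ 0.548 -0.491  0.   ] [ 0.225 -0.188  0.   ] redpad [ 0.787 -0.176  0.   ]
```

Call:
carry_out([
  [[0.15,-0.26,0.06],[0,0,0.15],0.0854],
  [[0.301,-0.527,0.06],[0,0,0.302],0.0854],
  [[0.301,-0.527,0.06],[0,0,0.302],0.0854],
  [[0.301,-0.527,0.06],[0,0,0.302],0.0854],
  [[0.301,-0.527,0.06],[0,0,0.302],0.0854],
  [[0.301,-0.527,0.06],[0,0,0.302],0.0854],
  [[0.301,-0.527,0.06],[0,0,0.302],0.0854],
  [[0.301,-0.527,0.06],[0,0,0.302],0.0854],
  [[0.301,-0.527,0.06],[0,0,0.302],0.0854],
  [[0.301,-0.527,0.06],[0,0,0.302],0.0854],
  [[0.301,-0.527,0.06],[0,0,0.302],0.0854],
  [[0.301,-0.527,0.06],[0,0,0.302],0.0854],
  [[0.301,-0.527,0.06],[0,0,0.302],0.0854],
  [[0.301,-0.527,0.06],[0,0,0.302],0.0854],
  [[0.301,-0.527,0.06],[0,0,0.302],0.0854],
  [[0.301,-0.527,0.06],[0,0,0.302],0.0854],
], grip_force=30)

```text
clock: 2.15
tool_pos: [0.45, -0.0494, 0.2994]
eef_rot: [0.0, 1.0, -0.0, 0.0]
ft_force: [0.3, -0.0, 0.3]
gripper_width: 1.001
finger_force: 0.0
```

```bash
python3 - <<'E'
from h import *
s=ctrl.sense(); print(s["tool_pos"],s["eef_rot"],s["joints"])
shot("wrist","w1.png"); a=cv2.imread("pics/w1.png"); cv2.imwrite("pics/w1b.png",cv2.resize(a,(800,500),interpolation=cv2.INTER_CUBIC))
E
```

```text
[ 0.4500257  -0.04936432  0.29944763] [ 7.26144403e-06  9.99999991e-01 -2.80431793e-05  1.32402831e-04] [-1.09237865e-01  1.27216235e-01  2.06769709e-02  1.46398772e+00
 -2.68847007e-05 -1.09223346e-01]
```

View pics/w1b.png

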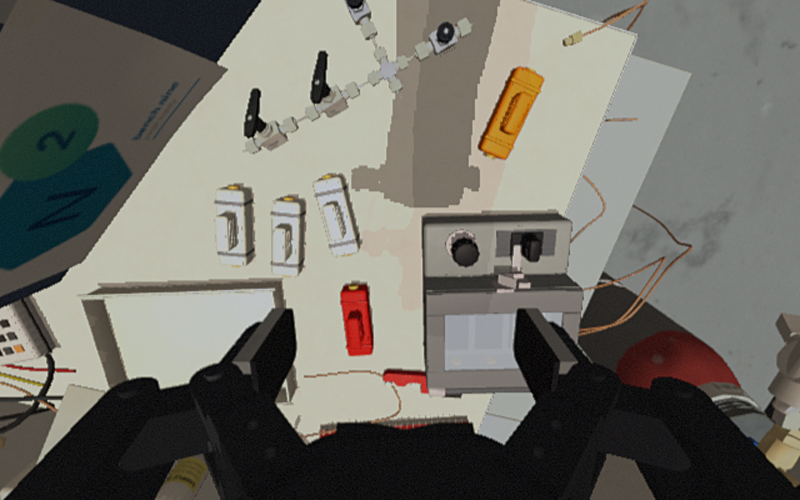

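Wrist view (800 px scale): knob top (463,252), tab (533,243), three white cartridges at fins ≈(338,215), (287,243) and (234,231), red look-alike (357,320), orange one (515,110). Deck corners are at (423,215) and (570,213).

```bash
python3 - <<'E'
from h import *
np.set_printoptions(precision=3,suppress=True)
C=load("w1.png"); f=lambda u,v,z:at_z(C,u/1.25,v/1.25,z)
for n,u,v,z in[("deckFR",423,215,.046),("deckFL",570,213,.046),("covFR",427,290,.084),("covFL",582,290,.084),("covBR",424,397,.084),("knob",464,252,.084),("tabtop",535,243,.077)]: print(n,f(u,v,z)[:2])
for n,a,b in[("A",(332,197),(343,237)),("B",(287,227),(286,262)),("C",(233,214),(234,250))]:
    p,q=f(*a,.048),f(*b,.048); print(n,(p+q)[:2]/2,np.linalg.norm(p-q),np.degrees(np.arctan2(*(q-p)[1::-1])))
for n,a,b in[("A",(323,176),(353,255)),("B",(289,197),(285,275)),("C",(234,185),(236,265))]:
    p,q=f(*a,.015),f(*b,.015); print(n,(p+q)[:2]/2,np.linalg.norm(p-q),np.degrees(np.arctan2(*(q-p)[1::-1])))
print("tray L front",f(285,282,.032),f(283,290,.002),f(80,292,.032))
E
```

```text
deckFR [ 0.461 -0.03 ]
deckFL [0.459 0.126]
covFR [ 0.531 -0.027]
covFL [0.531 0.131]
covBR [ 0.661 -0.029]
knob [0.49  0.009]
tabtop [0.483 0.081]
A [ 0.463 -0.121] 0.044409085253103144 12.163301777643918
B [ 0.494 -0.178] 0.03996766312865803 -6.856505611271863
C [ 0.479 -0.234] 0.04022823070716384 -6.122392437564373
A [ 0.47  -0.126] 0.09752240996797652 17.677548998158805
B [ 0.494 -0.188] 0.09569269029451803 -8.07742312062364
C [ 0.481 -0.247] 0.096036716865753 -6.20067594038296
tray L front [ 0.544 -0.189  0.032] [ 0.567 -0.203  0.002] [ 0.556 -0.431  0.032]
```

Call:
carry_out([
  [[0.028,0.13,0],[0,0,0],0.05],
  [[0.028,0.13,0],[0,0,0],0.05],
  [[0.028,0.13,0],[0,0,0],0.05],
  [[0.028,0.13,0],[0,0,0],0.05],
  [[0.028,0.13,-0.06],[0,0,0],0.05],
  [[0.028,0.13,-0.12],[0,0,0],0.05],
  [[0.028,0.13,-0.17],[0,0,0],0.05],
  [[0.028,0.13,-0.2],[0,0,0],0.05],
  [[0.028,0.13,-0.22],[0,0,0],0.05],
  [[0.028,0.13,-0.234],[0,0,0],0.05],
  [[0.028,0.13,-0.234],[0,0,0],0.05],
  [[0.028,0.13,-0.234],[0,0,0],0.05],
])

```text
clock: 3.7
tool_pos: [0.4789, 0.08, 0.0662]
eef_rot: [0.001, 1.0, 0.0, 0.001]
ft_force: [-0.1, 0.1, -0.2]
gripper_width: 0.585
finger_force: 0.0
```

Call:
carry_out([
  [[0,0,0],[0,0,0],0.005],
  [[0,0,0],[0,0,0],0.005],
  [[0,0,0],[0,0,0],0.005],
  [[0,0,0],[0,0,0],0.005],
  [[0,0,0],[0,0,0],0.005],
], grip_force=25)

```text
clock: 4.32
tool_pos: [0.4786, 0.0814, 0.0661]
eef_rot: [-0.0, 1.0, 0.001, 0.001]
ft_force: [-1.8, 6.3, 5.7]
gripper_width: 0.133
finger_force: 28.5
```

Call:
carry_out([
  [[0,0.004,0],[0,0,0],0.005],
  [[0,0.008,0],[0,0,0],0.005],
  [[0,0.011,0],[0,0,0],0.005],
  [[0,0.013,0],[0,0,0],0.005],
  [[0,0.013,0],[0,0,0],0.005],
  [[0,0.013,0],[0,0,0],0.005],
  [[0,0.013,0],[0,0,0],0.005],
  [[0,0.013,0],[0,0,0],0.005],
  [[0,0.013,0],[0,0,0],0.005],
  [[0,0.013,0],[0,0,0],0.005],
  [[0,0.013,0],[0,0,0],0.005],
  [[0,0.013,0],[0,0,0],0.005],
])

```text
clock: 5.82
tool_pos: [0.4784, 0.0914, 0.0661]
eef_rot: [0.001, 1.0, -0.002, 0.001]
ft_force: [-2.2, -2.9, 6.9]
gripper_width: 0.131
finger_force: 28.7
```

```bash
python3 - <<'E'
from h import *
shot("scene","s2.png"); a=cv2.imread("pics/s2.png")[140:360,60:400]; cv2.imwrite("pics/s2b.png",cv2.resize(a,None,fx=2.3,fy=2.3,interpolation=cv2.INTER_CUBIC))
E
```

```text
(no output)
```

View pics/s2b.png

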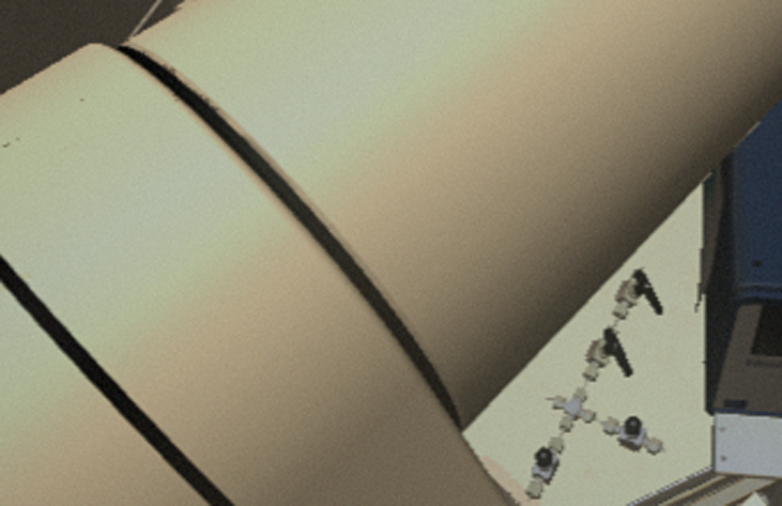

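The arm hides the dryer in this view. The tab has gone about 10 mm, so I'll slide it a little farther, then release and look with the wrist camera.

Call:
carry_out([
  [[0,0.003,0],[0,0,0],0.005],
  [[0,0.005,0],[0,0,0],0.005],
  [[0,0.005,0],[0,0,0],0.005],
  [[0,0.005,0],[0,0,0],0.005],
  [[0,0.005,0],[0,0,0],0.005],
  [[0,0.005,0],[0,0,0],0.005],
  [[0,0.005,0],[0,0,0],0.005],
  [[0,0.005,0],[0,0,0],0.005],
])

```text
clock: 6.88
tool_pos: [0.4783, 0.0957, 0.0661]
eef_rot: [0.001, 1.0, -0.003, 0.001]
ft_force: [-1.8, -5.9, 8.4]
gripper_width: 0.127
finger_force: 28.8
```

Call:
carry_out([
  [[0,0,0],[0,0,0],0.05],
  [[0,0,0],[0,0,0],0.05],
  [[0,0,0],[0,0,0],0.05],
  [[0,0,0.05],[0,0,0],0.05],
  [[0,0,0.1],[0,0,0],0.04],
  [[0,-0.03,0.16],[0,0,0],0.04],
  [[0,-0.04,0.22],[0,0,0],0.04],
  [[0,-0.04,0.24],[0,0,0],0.04],
  [[0,-0.04,0.24],[0,0,0],0.04],
  [[0,-0.04,0.24],[0,0,0],0.04],
])

```text
clock: 8.12
tool_pos: [0.4774, 0.0585, 0.3038]
eef_rot: [0.0, 1.0, -0.0, -0.001]
ft_force: [0.0, -0.1, 0.4]
gripper_width: 0.468
finger_force: 0.0
```

```bash
python3 - <<'E'
from h import *
s=ctrl.sense(); print(s["tool_pos"],s["eef_rot"])
shot("wrist","w3.png"); a=cv2.imread("pics/w3.png"); cv2.imwrite("pics/w3b.png",cv2.resize(a,(800,500),interpolation=cv2.INTER_CUBIC))
E
```

```text
[0.47740619 0.05853442 0.30375438] [ 1.24996146e-04  9.99999125e-01 -4.13060727e-06 -1.31725382e-03]
```

View pics/w3b.png

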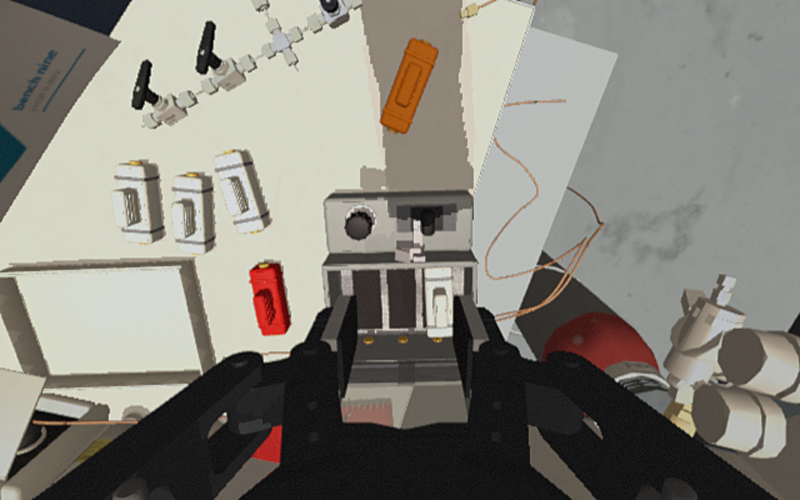

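The cover is open. One spent cartridge is on the left pad (fin ≈438,296), the middle and right pads are bare (368,300 / 403,300), and all three fresh ones are in place.

```bash
python3 - <<'E'
from h import *
np.set_printoptions(precision=3,suppress=True)
C=load("w3.png"); f=lambda u,v,z:at_z(C,u/1.25,v/1.25,z)[:2]
for n,u,v,z in[("fin front",437,279,.068),("fin back",438,314,.068),("fin mid bottom",438,290,.046),("body L front",428,268,.046),("body R front",453,268,.046),("padM",403,300,.02),("padR",369,300,.02),("rimFR",326,257,.078),("rimFL",476,255,.078),("innerFR",336,268,.078),("deckFR",327,193,.046),("deckFL",471,193,.046),("knob",359,225,.084),("tab",428,220,.077)]: print(n,f(u,v,z))
for n,a,b in[("A",(236,178),(250,214)),("B",(186,202),(188,238)),("C",(128,190),(134,228))]:
    p,q=f(*a,.048),f(*b,.048); print(n,(p+q)/2,np.linalg.norm(p-q),np.degrees(np.arctan2(*(q-p)[::-1])))
print("tray",f(190,262,.032),f(210,380,.032))
# corrected wrist coordinates of the tray corner from first picture
E
```

```text
fin front [0.554 0.092]
fin back [0.595 0.094]
fin mid bottom [0.576 0.096]
body L front [0.55  0.084]
body R front [0.55  0.112]
padM [0.601 0.056]
padR [0.601 0.014]
rimFR [ 0.526 -0.023]
rimFL [0.524 0.131]
innerFR [ 0.538 -0.013]
deckFR [ 0.465 -0.024]
deckFL [0.465 0.128]
knob [0.49  0.013]
tab [0.487 0.081]
A [ 0.468 -0.113] 0.03948193833796103 14.621939112585206
B [ 0.494 -0.176] 0.03989845652699936 -6.538993042365373
C [ 0.482 -0.234] 0.0411931152232218 -3.233286000137184
tray [ 0.547 -0.191] [ 0.707 -0.192]
```

Call:
carry_out([
  [[0.05,0.036,-0.06],[0,0,0],0.028],
  [[0.092,0.037,-0.11],[0,0,0],0.028],
  [[0.1,0.037,-0.144],[0,0,0],0.028],
  [[0.1,0.037,-0.144],[0,0,0],0.028],
  [[0.1,0.037,-0.144],[0,0,0],0.028],
  [[0.1,0.037,-0.144],[0,0,0],0.028],
])

```text
clock: 8.93
tool_pos: [0.5787, 0.0954, 0.1641]
eef_rot: [0.0, 1.0, 0.0, 0.002]
ft_force: [0.4, -0.1, -0.0]
gripper_width: 0.327
finger_force: 0.0
```

```bash
python3 - <<'E'
from h import *
s=ctrl.sense(); print(s["tool_pos"],s["eef_rot"])
shot("wrist","w4.png"); a=cv2.imread("pics/w4.png"); cv2.imwrite("pics/w4b.png",cv2.resize(a[100:400,120:520],(800,600),interpolation=cv2.INTER_CUBIC))
E
```

```text
[0.57874912 0.09540762 0.16412153] [3.80254922e-04 9.99997682e-01 3.63018843e-04 2.08803246e-03]
```

View pics/w4b.png

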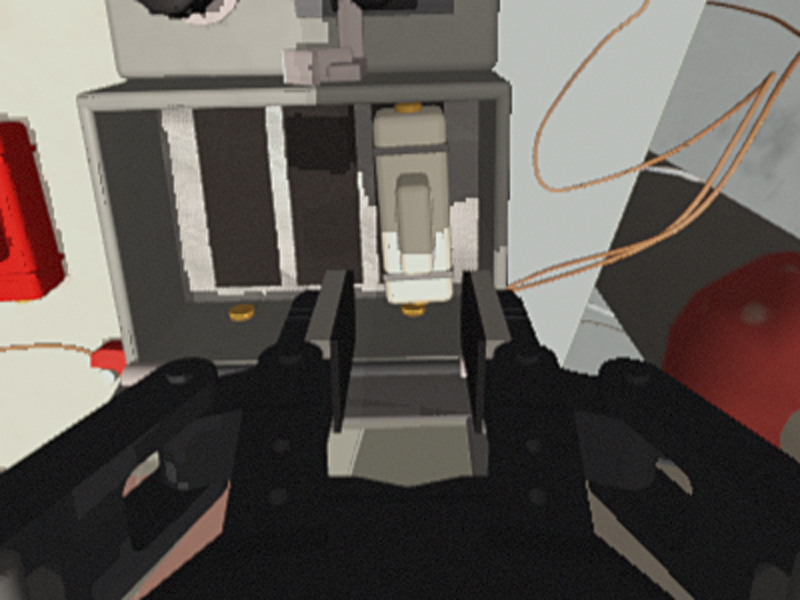

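Close-up: spent cartridge body from (410,110) to (418,303), fin top from (412,173) to (416,268). Rim inner corners at about (97,97) and (497,103).

```bash
python3 - <<'E'
from h import *
np.set_printoptions(precision=4,suppress=True)
C=load("w4.png"); f=lambda u,v,z:at_z(C,120+u/2,100+v/2,z)[:2]
for n,u,v,z in[("fin front",413,173,.068),("fin back",416,268,.068),("body front",410,109,.046),("body back",418,303,.046),("bodyL",449,150,.046),("bodyR",375,150,.046),("floor front R",162,107,.02),("floor back R",190,291,.02),("rim inner FR",95,98,.078),("rim inner FL",497,98,.078),("padM front",322,110,.02),("padM back",325,290,.02),("padR back L",280,285,.02),("padR back R",215,285,.02)]: print(n,f(u,v,z))
E
```

```text
fin front [0.5675 0.097 ]
fin back [0.6091 0.0983]
body front [0.5453 0.0959]
body back [0.6371 0.0996]
bodyL [0.5632 0.1129]
bodyR [0.5632 0.0807]
floor front R [ 0.5484 -0.0203]
floor back R [ 0.6436 -0.0175]
rim inner FR [ 0.5357 -0.0207]
rim inner FL [0.536 0.128]
padM front [0.55   0.0547]
padM back [0.6432 0.0522]
padR back L [0.6403 0.0292]
padR back R [ 0.6403 -0.0043]
```

Call:
carry_out([
  [[0.01,0.0016,-0.04],[0,0,0.02],0.028],
  [[0.01,0.0016,-0.07],[0,0,0.02],0.028],
  [[0.01,0.0016,-0.09],[0,0,0.02],0.028],
  [[0.01,0.0016,-0.1],[0,0,0.02],0.028],
  [[0.01,0.0016,-0.107],[0,0,0.02],0.028],
  [[0.01,0.0016,-0.107],[0,0,0.02],0.028],
  [[0.01,0.0016,-0.107],[0,0,0.02],0.028],
])

```text
clock: 9.85
tool_pos: [0.5888, 0.097, 0.0553]
eef_rot: [-0.01, 1.0, 0.0, 0.001]
ft_force: [-0.8, 0.3, 0.1]
gripper_width: 0.326
finger_force: 0.0
```

Call:
carry_out([
  [[0,0,0],[0,0,0],0.005],
  [[0,0,0],[0,0,0],0.005],
  [[0,0,0],[0,0,0],0.005],
  [[0,0,0],[0,0,0],0.005],
  [[0,0,0],[0,0,0],0.005],
], grip_force=35)

```text
clock: 10.48
tool_pos: [0.5887, 0.097, 0.055]
eef_rot: [-0.01, 1.0, 0.0, 0.001]
ft_force: [0.1, 0.8, 5.6]
gripper_width: 0.154
finger_force: 41.5
```

Call:
carry_out([
  [[0,0,0.03],[0,0,0],0.005],
  [[0,0,0.07],[0,0,0],0.005],
  [[0,0,0.1],[0,0,0],0.005],
  [[0,-0.05,0.1],[0,0,-0.02],0.005],
  [[0,-0.11,0.1],[0,0,-0.02],0.005],
  [[0,-0.17,0.1],[0,0,-0.02],0.005],
  [[0.01,-0.23,0.1],[0,0,-0.02],0.005],
  [[0.025,-0.29,0.1],[0,0,-0.02],0.005],
  [[0.036,-0.342,0.1],[0,0,-0.02],0.005],
  [[0.036,-0.342,0.09],[0,0,-0.02],0.005],
  [[0.036,-0.342,0.07],[0,0,-0.02],0.005],
  [[0.036,-0.342,0.04],[0,0,-0.02],0.005],
  [[0.036,-0.342,0.015],[0,0,-0.02],0.005],
  [[0.036,-0.342,-0.004],[0,0,-0.02],0.005],
  [[0.036,-0.342,-0.014],[0,0,-0.02],0.005],
  [[0.036,-0.342,-0.016],[0,0,-0.02],0.005],
  [[0.036,-0.342,-0.016],[0,0,-0.02],0.005],
  [[0.036,-0.342,-0.016],[0,0,-0.02],0.005],
])

```text
clock: 12.72
tool_pos: [0.6243, -0.2451, 0.0387]
eef_rot: [0.0, 1.0, -0.0, 0.0]
ft_force: [0.3, -0.2, -2.0]
gripper_width: 0.155
finger_force: 40.8
```

Call:
carry_out([
  [[0,0,-0.002],[0,0,0],0.005],
  [[0,0,-0.002],[0,0,0],0.04],
  [[0,0,-0.002],[0,0,0],0.04],
  [[0,0,-0.002],[0,0,0],0.04],
  [[0,0,0.04],[0,0,0],0.04],
  [[0,0,0.1],[0,0,0],0.04],
  [[0,0,0.15],[0,0,0],0.04],
  [[-0.06,0.02,0.17],[0,0,0],0.04],
  [[-0.12,0.05,0.17],[0,0,0],0.04],
  [[-0.155,0.065,0.17],[0,0,0],0.04],
  [[-0.155,0.065,0.17],[0,0,0],0.04],
  [[-0.155,0.065,0.17],[0,0,0],0.04],
  [[-0.155,0.065,0.17],[0,0,0],0.04],
  [[-0.155,0.065,0.17],[0,0,0],0.04],
])

```text
clock: 14.48
tool_pos: [0.4701, -0.1806, 0.2081]
eef_rot: [0.0, 1.0, -0.0, 0.0]
ft_force: [0.4, 0.1, -0.0]
gripper_width: 0.468
finger_force: 0.0
```

```bash
python3 - <<'E'
from h import *
s=ctrl.sense(); print(s["tool_pos"],s["eef_rot"])
shot("wrist","w5.png"); a=cv2.imread("pics/w5.png"); cv2.imwrite("pics/w5b.png",cv2.resize(a[50:350,120:520],(800,600),interpolation=cv2.INTER_CUBIC))
E
```

```text
[ 0.47008584 -0.1805751   0.20808306] [ 4.55550933e-04  9.99999893e-01 -2.28143950e-05  7.31654765e-05]
```

View pics/w5b.png

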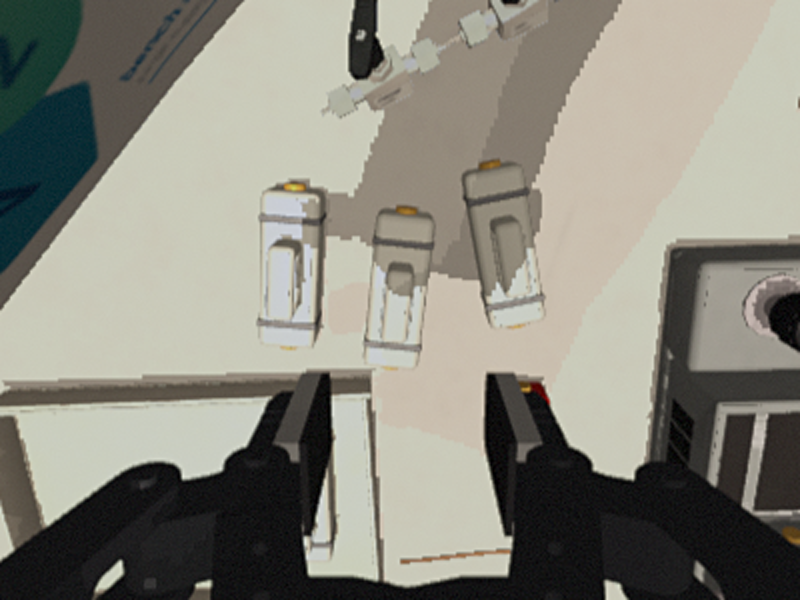

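Close view of the three fresh ones: C nipples (294,185)–(290,348), B (406,210)–(391,368), A (489,163)–(514,325). Fin tops: C (288,242)–(283,316), B (401,265)–(394,340), A (503,220)–(513,292). The spent one lies in the tray at about (322,480).

```bash
python3 - <<'E'
from h import *
np.set_printoptions(precision=4,suppress=True)
C=load("w5.png"); f=lambda u,v,z:at_z(C,120+u/2,50+v/2,z)[:2]
for n,a,b,z in[("A fin",(503,220),(513,292),.048),("A nip",(489,161),(514,327),.013),("B fin",(401,265),(394,340),.048),("B nip",(406,208),(391,369),.013),("C fin",(288,242),(283,316),.048),("C nip",(294,183),(290,349),.013)]:
    p,q=f(*a,z),f(*b,z); print(n,(p+q)/2,np.linalg.norm(p-q),np.arctan2(*(q-p)[::-1]))
E
```

```text
A fin [ 0.4673 -0.1301] 0.038250257252035944 0.18000870508070232
A nip [ 0.4705 -0.1277] 0.0977701602047736 0.18881922075467672
B fin [ 0.4921 -0.1865] 0.04124595335574866 -0.09529419159491663
B nip [ 0.4966 -0.1866] 0.09776558439500685 -0.09528452931390452
C fin [ 0.4793 -0.244 ] 0.03986540894460021 -0.12557669471180935
C nip [ 0.4831 -0.2474] 0.09842415430303926 -0.0812065188086303
```

Call:
carry_out([
  [[-0.001,0.05,-0.03],[0,0,0.1],0.04],
  [[-0.001,0.0515,-0.08],[0,0,0.185],0.04],
  [[-0.001,0.0515,-0.12],[0,0,0.185],0.04],
  [[-0.001,0.0515,-0.15],[0,0,0.185],0.04],
  [[-0.001,0.0515,-0.165],[0,0,0.185],0.04],
  [[-0.001,0.0515,-0.17],[0,0,0.185],0.04],
  [[-0.001,0.0515,-0.17],[0,0,0.185],0.04],
  [[-0.001,0.0515,-0.17],[0,0,0.185],0.04],
  [[-0.001,0.0515,-0.17],[0,0,0.185],0.005],
  [[-0.001,0.0515,-0.17],[0,0,0.185],0.005],
  [[-0.001,0.0515,-0.17],[0,0,0.185],0.005],
  [[-0.001,0.0515,-0.17],[0,0,0.185],0.005],
  [[-0.001,0.0515,-0.17],[0,0,0.185],0.005],
])

```text
clock: 16.15
tool_pos: [0.4685, -0.1287, 0.0389]
eef_rot: [-0.092, 0.996, -0.0, 0.0]
ft_force: [-0.7, 0.7, 6.3]
gripper_width: 0.147
finger_force: 38.6
```

Call:
carry_out([
  [[0,0,0.05],[0,0,0],0.005],
  [[0,0,0.1],[0,0,0],0.005],
  [[0.02,0.03,0.125],[0,0,-0.09],0.005],
  [[0.05,0.08,0.125],[0,0,-0.185],0.005],
  [[0.08,0.13,0.125],[0,0,-0.185],0.005],
  [[0.11,0.18,0.125],[0,0,-0.185],0.005],
  [[0.1215,0.223,0.125],[0,0,-0.185],0.005],
  [[0.1215,0.223,0.125],[0,0,-0.185],0.005],
  [[0.1215,0.223,0.1],[0,0,-0.185],0.005],
  [[0.1215,0.223,0.08],[0,0,-0.185],0.005],
  [[0.1215,0.223,0.06],[0,0,-0.185],0.005],
  [[0.1215,0.223,0.045],[0,0,-0.185],0.005],
  [[0.1215,0.223,0.03],[0,0,-0.185],0.005],
  [[0.1215,0.223,0.023],[0,0,-0.185],0.005],
  [[0.1215,0.223,0.021],[0,0,-0.185],0.005],
  [[0.1215,0.223,0.021],[0,0,-0.185],0.005],
])

```text
clock: 18.15
tool_pos: [0.59, 0.0944, 0.0597]
eef_rot: [0.0, 1.0, 0.0, 0.0]
ft_force: [0.4, -0.0, -0.2]
gripper_width: 0.15
finger_force: 37.7
```

Call:
carry_out([
  [[0,0,-0.0015],[0,0,0],0.005],
  [[0,0,-0.0015],[0,0,0],0.028],
  [[0,0,-0.0015],[0,0,0],0.028],
  [[0,0,-0.0015],[0,0,0],0.028],
  [[0,0,0.03],[0,0,0],0.028],
  [[0,0,0.08],[0,0,0],0.028],
  [[0,0,0.13],[0,0,0],0.04],
  [[-0.03,-0.05,0.148],[0,0,0],0.04],
  [[-0.05,-0.1,0.148],[0,0,0],0.04],
  [[-0.08,-0.15,0.148],[0,0,0],0.04],
  [[-0.1,-0.2,0.148],[0,0,0],0.04],
  [[-0.12,-0.25,0.148],[0,0,0],0.04],
  [[-0.12,-0.275,0.148],[0,0,0],0.04],
  [[-0.12,-0.275,0.148],[0,0,0],0.04],
  [[-0.12,-0.275,0.148],[0,0,0],0.04],
  [[-0.12,-0.275,0.148],[0,0,0],0.04],
])

```text
clock: 20.15
tool_pos: [0.4698, -0.1796, 0.2073]
eef_rot: [-0.0, 1.0, 0.0, -0.0]
ft_force: [-0.6, -0.2, -0.0]
gripper_width: 0.467
finger_force: 0.0
```

```bash
python3 - <<'E'
from h import *
s=ctrl.sense(); print(s["tool_pos"],s["eef_rot"])
shot("wrist","w6.png"); a=cv2.imread("pics/w5.png",0); b=cv2.imread("pics/w6.png",0)
for n,(u,v) in dict(B=(400,290),C=(290,265)).items():
    x,y=120+u//2,50+v//2
    t=a[y-45:y+45,x-22:x+22]; r=cv2.matchTemplate(b[y-90:y+90,x-70:x+70],t,cv2.TM_CCOEFF_NORMED); _,m,_,l=cv2.minMaxLoc(r); print(n,m,l[0]-48,l[1]-45)
E
```

```text
[ 0.46977287 -0.17961049  0.20726415] [-4.25483521e-04  9.99999893e-01  1.58372148e-04 -8.94502548e-05]
B 0.9697892069816589 -1 0
C 0.9621896147727966 -1 0
```

Call:
carry_out([
  [[0.024,-0.0065,-0.05],[0,0,-0.095],0.04],
  [[0.024,-0.0065,-0.1],[0,0,-0.095],0.04],
  [[0.024,-0.0065,-0.14],[0,0,-0.095],0.04],
  [[0.024,-0.0065,-0.16],[0,0,-0.095],0.04],
  [[0.024,-0.0065,-0.169],[0,0,-0.095],0.04],
  [[0.024,-0.0065,-0.169],[0,0,-0.095],0.04],
  [[0.024,-0.0065,-0.169],[0,0,-0.095],0.04],
  [[0.024,-0.0065,-0.169],[0,0,-0.095],0.005],
  [[0.024,-0.0065,-0.169],[0,0,-0.095],0.005],
  [[0.024,-0.0065,-0.169],[0,0,-0.095],0.005],
  [[0.024,-0.0065,-0.169],[0,0,-0.095],0.005],
  [[0.024,-0.0065,-0.169],[0,0,-0.095],0.005],
])

```text
clock: 21.7
tool_pos: [0.4943, -0.1873, 0.0392]
eef_rot: [0.048, 0.999, -0.0, 0.001]
ft_force: [-0.8, 1.1, 6.1]
gripper_width: 0.15
finger_force: 38.5
```

Call:
carry_out([
  [[0,0,0.05],[0,0,0],0.005],
  [[0,0,0.1],[0,0,0],0.005],
  [[0.02,0.04,0.125],[0,0,0.095],0.005],
  [[0.04,0.09,0.125],[0,0,0.095],0.005],
  [[0.07,0.15,0.125],[0,0,0.095],0.005],
  [[0.09,0.2,0.125],[0,0,0.095],0.005],
  [[0.0957,0.24,0.125],[0,0,0.095],0.005],
  [[0.0957,0.24,0.125],[0,0,0.095],0.005],
  [[0.0957,0.24,0.1],[0,0,0.095],0.005],
  [[0.0957,0.24,0.08],[0,0,0.095],0.005],
  [[0.0957,0.24,0.06],[0,0,0.095],0.005],
  [[0.0957,0.24,0.045],[0,0,0.095],0.005],
  [[0.0957,0.24,0.03],[0,0,0.095],0.005],
  [[0.0957,0.24,0.022],[0,0,0.095],0.005],
  [[0.0957,0.24,0.0205],[0,0,0.095],0.005],
  [[0.0957,0.24,0.0205],[0,0,0.095],0.005],
])

```text
clock: 23.7
tool_pos: [0.5897, 0.0528, 0.0591]
eef_rot: [0.0, 1.0, -0.0, 0.0]
ft_force: [-0.4, -0.3, -1.0]
gripper_width: 0.153
finger_force: 37.7
```

Call:
carry_out([
  [[0,0,-0.001],[0,0,0],0.005],
  [[0,0,-0.001],[0,0,0],0.028],
  [[0,0,-0.001],[0,0,0],0.028],
  [[0,0,-0.001],[0,0,0],0.028],
  [[0,0,0.03],[0,0,0],0.028],
  [[0,0,0.08],[0,0,0],0.028],
  [[0,0,0.13],[0,0,0],0.04],
  [[-0.03,-0.05,0.148],[0,0,0],0.04],
  [[-0.05,-0.1,0.148],[0,0,0],0.04],
  [[-0.08,-0.15,0.148],[0,0,0],0.04],
  [[-0.1,-0.2,0.148],[0,0,0],0.04],
  [[-0.12,-0.233,0.148],[0,0,0],0.04],
  [[-0.12,-0.233,0.148],[0,0,0],0.04],
  [[-0.12,-0.233,0.148],[0,0,0],0.04],
  [[-0.12,-0.233,0.148],[0,0,0],0.04],
])

```text
clock: 25.58
tool_pos: [0.4699, -0.1792, 0.2067]
eef_rot: [-0.0, 1.0, 0.0, 0.0]
ft_force: [0.8, -0.4, 0.0]
gripper_width: 0.472
finger_force: 0.0
```

```bash
python3 - <<'E'
from h import *
s=ctrl.sense(); print(s["tool_pos"],s["eef_rot"])
shot("wrist","w7.png"); a=cv2.imread("pics/w5.png",0); b=cv2.imread("pics/w7.png",0)
for n,(u,v) in dict(C=(290,265)).items():
    x,y=120+u//2,50+v//2
    t=a[y-45:y+45,x-22:x+22]; r=cv2.matchTemplate(b[y-90:y+90,x-70:x+70],t,cv2.TM_CCOEFF_NORMED); _,m,_,l=cv2.minMaxLoc(r); print(n,m,l[0]-48,l[1]-45)
E
```

```text
[ 0.46988785 -0.17922907  0.20674947] [-4.66564733e-04  9.99999885e-01  8.28682683e-05  6.83815375e-05]
C 0.9295415878295898 -1 0
```

Call:
carry_out([
  [[0.005,-0.035,0],[0,0,-0.05],0.04],
  [[0.011,-0.066,-0.05],[0,0,-0.1],0.04],
  [[0.011,-0.066,-0.1],[0,0,-0.1],0.04],
  [[0.011,-0.066,-0.14],[0,0,-0.1],0.04],
  [[0.011,-0.066,-0.16],[0,0,-0.1],0.04],
  [[0.011,-0.066,-0.169],[0,0,-0.1],0.04],
  [[0.011,-0.066,-0.169],[0,0,-0.1],0.04],
  [[0.011,-0.066,-0.169],[0,0,-0.1],0.04],
  [[0.011,-0.066,-0.169],[0,0,-0.1],0.005],
  [[0.011,-0.066,-0.169],[0,0,-0.1],0.005],
  [[0.011,-0.066,-0.169],[0,0,-0.1],0.005],
  [[0.011,-0.066,-0.169],[0,0,-0.1],0.005],
  [[0.011,-0.066,-0.169],[0,0,-0.1],0.005],
])

```text
clock: 27.25
tool_pos: [0.4811, -0.2466, 0.0389]
eef_rot: [0.05, 0.999, -0.0, 0.001]
ft_force: [0.1, -0.6, 6.8]
gripper_width: 0.15
finger_force: 35.6
```

Call:
carry_out([
  [[0,0,0.05],[0,0,0],0.005],
  [[0,0,0.1],[0,0,0],0.005],
  [[0.02,0.05,0.125],[0,0,0.1],0.005],
  [[0.04,0.1,0.125],[0,0,0.1],0.005],
  [[0.07,0.155,0.125],[0,0,0.1],0.005],
  [[0.1,0.21,0.125],[0,0,0.1],0.005],
  [[0.109,0.259,0.125],[0,0,0.1],0.005],
  [[0.109,0.259,0.125],[0,0,0.1],0.005],
  [[0.109,0.259,0.1],[0,0,0.1],0.005],
  [[0.109,0.259,0.08],[0,0,0.1],0.005],
  [[0.109,0.259,0.06],[0,0,0.1],0.005],
  [[0.109,0.259,0.045],[0,0,0.1],0.005],
  [[0.109,0.259,0.03],[0,0,0.1],0.005],
  [[0.109,0.259,0.022],[0,0,0.1],0.005],
  [[0.109,0.259,0.0205],[0,0,0.1],0.005],
  [[0.109,0.259,0.0205],[0,0,0.1],0.005],
])

```text
clock: 29.25
tool_pos: [0.5896, 0.0128, 0.0588]
eef_rot: [0.0, 1.0, -0.0, 0.0]
ft_force: [-1.1, -1.0, 0.2]
gripper_width: 0.158
finger_force: 35.2
```

Call:
carry_out([
  [[0,0,-0.001],[0,0,0],0.005],
  [[0,0,-0.001],[0,0,0],0.028],
  [[0,0,-0.001],[0,0,0],0.028],
  [[0,0,-0.001],[0,0,0],0.028],
  [[0,0,0.03],[0,0,0],0.028],
  [[0,0,0.08],[0,0,0],0.028],
  [[-0.05,0,0.14],[0,0,0],0.028],
  [[-0.1,0.02,0.2],[0,0,0],0.0],
  [[-0.11,0.03,0.24],[0,0,0],0.0],
  [[-0.11,0.03,0.24],[0,0,0],0.0],
  [[-0.11,0.03,0.24],[0,0,0],0.0],
  [[-0.11,0.03,0.24],[0,0,0],0.0],
])

```text
clock: 30.75
tool_pos: [0.4791, 0.0426, 0.2964]
eef_rot: [0.001, 1.0, -0.0, -0.002]
ft_force: [0.7, -0.8, -0.3]
gripper_width: 0.001
finger_force: 0.0
```

```bash
python3 - <<'E'
from h import *
s=ctrl.sense(); print(s["tool_pos"],s["eef_rot"])
shot("wrist","w8.png"); a=cv2.imread("pics/w8.png"); cv2.imwrite("pics/w8b.png",cv2.resize(a,(800,500),interpolation=cv2.INTER_CUBIC))
E
```

```text
[0.47908551 0.04258226 0.29636906] [ 5.54253663e-04  9.99998618e-01 -1.88244131e-04 -1.55590975e-03]
```

View pics/w8b.png

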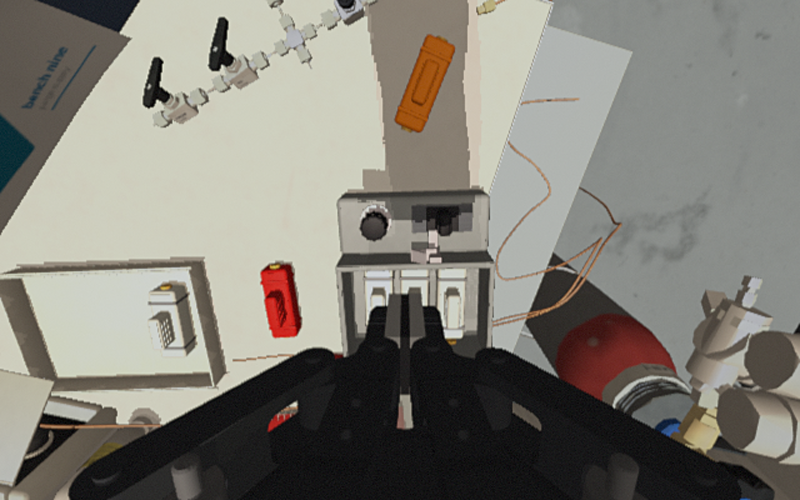

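All three fresh cartridges are in the chamber (≈378, 413 and 452 at row 290) and the spent one is flat in the tray (165,320). Now behind the cover to swing it shut.

Call:
carry_out([
  [[0.06,0.011,0],[0,0,0],0.0],
  [[0.12,0.011,0],[0,0,0],0.0],
  [[0.18,0.011,0],[0,0,0],0.0],
  [[0.226,0.011,0],[0,0,0],0.0],
  [[0.226,0.011,0],[0,0,0],0.0],
  [[0.226,0.011,0],[0,0,0],0.0],
  [[0.226,0.011,-0.04],[0,0,0],0.0],
  [[0.226,0.011,-0.08],[0,0,0],0.0],
  [[0.226,0.011,-0.1165],[0,0,0],0.0],
  [[0.226,0.011,-0.1165],[0,0,0],0.0],
  [[0.226,0.011,-0.1165],[0,0,0],0.0],
])

```text
clock: 32.17
tool_pos: [0.7055, 0.0539, 0.1851]
eef_rot: [0.0, 1.0, 0.0, 0.002]
ft_force: [-0.1, 0.7, 0.8]
gripper_width: 0.002
finger_force: 0.0
```

Call:
carry_out([
  [[-0.02,0,0.004],[0,0,0],0.0],
  [[-0.042,0,0.007],[0,0,0],0.0],
  [[-0.059,0,0.007],[0,0,0],0.0],
  [[-0.069,0,0.005],[0,0,0],0.0],
  [[-0.078,0,0.003],[0,0,0],0.0],
  [[-0.088,0,-0.001],[0,0,0],0.0],
  [[-0.0965,0,-0.005],[0,0,0],0.0],
  [[-0.1045,0,-0.011],[0,0,0],0.0],
  [[-0.1125,0,-0.017],[0,0,0],0.0],
  [[-0.12,0,-0.025],[0,0,0],0.0],
  [[-0.126,0,-0.032],[0,0,0],0.0],
  [[-0.131,0,-0.04],[0,0,0],0.0],
  [[-0.136,0,-0.049],[0,0,0],0.0],
  [[-0.14,0,-0.058],[0,0,0],0.0],
  [[-0.1425,0,-0.068],[0,0,0],0.0],
  [[-0.144,0,-0.073],[0,0,0],0.0],
  [[-0.145,0,-0.078],[0,0,0],0.0],
  [[-0.145,0,-0.078],[0,0,0],0.0],
])

```text
clock: 34.42
tool_pos: [0.5603, 0.0538, 0.1037]
eef_rot: [0.0, 1.0, -0.0, -0.0]
ft_force: [-0.0, -2.3, 3.3]
gripper_width: -0.002
finger_force: 1.4
```

Call:
carry_out([
  [[-0.003,0,-0.005],[0,0,0],0.0],
  [[-0.005,0,-0.009],[0,0,0],0.0],
  [[-0.006,0,-0.012],[0,0,0],0.0],
  [[-0.006,0,-0.014],[0,0,0],0.0],
  [[-0.006,0,-0.014],[0,0,0],0.0],
  [[-0.006,0,-0.014],[0,0,0],0.0],
])

```text
clock: 35.17
tool_pos: [0.5552, 0.0543, 0.0911]
eef_rot: [0.0, 1.0, 0.0, 0.001]
ft_force: [0.3, 1.0, 8.8]
gripper_width: -0.002
finger_force: 4.6
```

Call:
carry_out([
  [[0,0,-0.002],[0,0,0],0.0],
  [[0,0,-0.004],[0,0,0],0.0],
  [[0,0,-0.004],[0,0,0],0.0],
  [[0,0,-0.004],[0,0,0],0.0],
])

```text
clock: 35.67
tool_pos: [0.5553, 0.0543, 0.0894]
eef_rot: [0.0, 1.0, 0.001, 0.002]
ft_force: [-5.0, -1.2, 21.6]
gripper_width: 0.001
finger_force: 11.0
```

Call:
carry_out([
  [[0,0,0.02],[0,0,0],0.0],
  [[-0.02,0,0.08],[0,0,0],0.02],
  [[-0.06,0,0.14],[0,0,0],0.05],
  [[-0.08,-0.05,0.18],[0,0,0],0.05],
  [[-0.08,-0.08,0.18],[0,0,0],0.05],
  [[-0.08,-0.08,0.18],[0,0,0],0.05],
  [[-0.08,-0.08,0.18],[0,0,0],0.05],
])

```text
clock: 36.55
tool_pos: [0.4736, -0.0257, 0.2647]
eef_rot: [0.0, 1.0, 0.001, -0.001]
ft_force: [0.2, 0.4, -0.4]
gripper_width: 0.581
finger_force: 0.0
```

```bash
python3 - <<'E'
from h import *
s=ctrl.sense(); print(s["tool_pos"],s["eef_rot"])
shot("wrist","w9.png"); a=cv2.imread("pics/w9.png"); cv2.imwrite("pics/w9b.png",cv2.resize(a[50:350,180:580],(800,600),interpolation=cv2.INTER_CUBIC))
E
```

```text
[ 0.47357193 -0.0256691   0.26467877] [ 4.94125962e-04  9.99998886e-01  5.08661955e-04 -1.31331234e-03]
```

View pics/w9b.png

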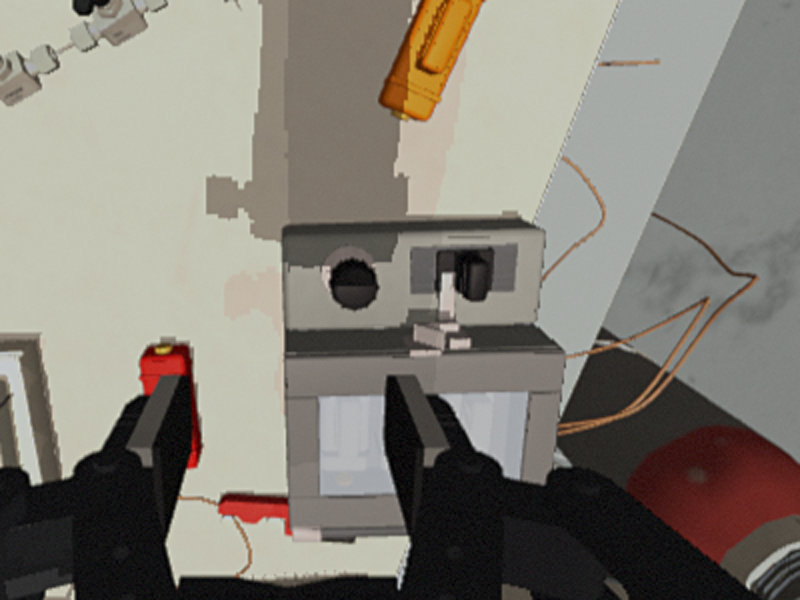

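The cover is shut with the catch over its pin (440,337), and the latch is home. Knob head at (354,283).

```bash
python3 - <<'E'
from h import *
C=load("w9.png"); print(at_z(C,180+354/2,50+283/2,.084), at_z(C,180+477/2,50+270/2,.077))
E
```

```text
[0.4902326  0.01050924 0.084     ] [0.48484923 0.07999922 0.077     ]
```

Call:
carry_out([
  [[0.016,0.0365,-0.02],[0,0,0],0.05],
  [[0.016,0.0365,-0.06],[0,0,0],0.05],
  [[0.016,0.0365,-0.11],[0,0,0],0.05],
  [[0.016,0.0365,-0.15],[0,0,0],0.05],
  [[0.016,0.0365,-0.18],[0,0,0],0.05],
  [[0.016,0.0365,-0.192],[0,0,0],0.05],
  [[0.016,0.0365,-0.192],[0,0,0],0.05],
  [[0.016,0.0365,-0.192],[0,0,0],0.05],
  [[0.016,0.0365,-0.192],[0,0,0],0.01],
  [[0.016,0.0365,-0.192],[0,0,0],0.01],
  [[0.016,0.0365,-0.192],[0,0,0],0.01],
  [[0.016,0.0365,-0.192],[0,0,0],0.01],
  [[0.016,0.0365,-0.192],[0,0,0],0.01],
], grip_force=40)

```text
clock: 38.22
tool_pos: [0.4914, 0.0117, 0.0754]
eef_rot: [-0.0, 1.0, 0.002, 0.001]
ft_force: [-1.0, 3.9, 5.4]
gripper_width: 0.28
finger_force: 39.2
```

Call:
carry_out([
  [[0,0,0.005],[0,0,0],0.01],
  [[0,0,0.01],[0,0,0],0.01],
  [[0,0,0.014],[0,0,0],0.01],
  [[0,0,0.017],[0,0,0],0.01],
  [[0,0,0.018],[0,0,0],0.01],
  [[0,0,0.018],[0,0,0],0.01],
  [[0,0,0.018],[0,0,0],0.01],
  [[0,0,0.018],[0,0,0],0.01],
])

```text
clock: 39.22
tool_pos: [0.4911, 0.0116, 0.0898]
eef_rot: [-0.0, 1.0, 0.001, 0.0]
ft_force: [7.6, 4.6, -18.9]
gripper_width: 0.287
finger_force: 41.1
```

Call:
carry_out([
  [[0,0,-0.002],[0,0,0],0.01],
  [[0,0,-0.002],[0,0,0],0.05],
  [[0,0,-0.002],[0,0,0],0.05],
  [[0,0,-0.002],[0,0,0],0.05],
  [[0,0,-0.002],[0,0,0],0.05],
  [[0,0,0.04],[0,0,0],0.05],
  [[0,0,0.1],[0,0,0],0.05],
  [[-0.02,-0.04,0.16],[0,0,0],0.0854],
  [[-0.02,-0.06,0.19],[0,0,0],0.0854],
  [[-0.02,-0.06,0.19],[0,0,0],0.0854],
  [[-0.02,-0.06,0.19],[0,0,0],0.0854],
  [[-0.02,-0.06,0.19],[0,0,0],0.0854],
])

```text
clock: 40.72
tool_pos: [0.4695, -0.0491, 0.2801]
eef_rot: [0.0, 1.0, 0.0, -0.002]
ft_force: [0.1, 0.3, 1.0]
gripper_width: 1.0
finger_force: 0.0
```

```bash
python3 - <<'E'
from h import *
s=ctrl.sense(); print(s["tool_pos"],s["ft_force"])
shot("wrist","w10.png"); a=cv2.imread("pics/w10.png"); cv2.imwrite("pics/w10b.png",cv2.resize(a,(800,500),interpolation=cv2.INTER_CUBIC))
E
```

```text
[ 0.46947283 -0.04906116  0.28014762] [0.09545663 0.27829159 0.95192005]
```

View pics/w10b.png

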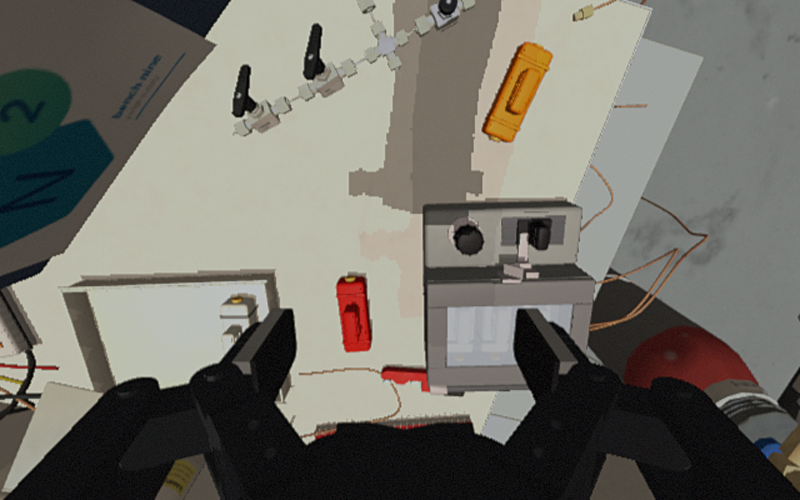

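The cover is shut and latched, the knob is back down (468,240), the spent cartridge is in the tray (238,320), and the look-alikes haven't moved. Handing in.

```bash
python3 -c "
from workcell import ctrl
print(ctrl.sign_off())"
```

```text
the job is handed in; nothing more can be done
None
```

I changed the cartridges and handed the job in at about 41 s, but the hand-in returned no verdict: one spent cartridge is flat in the tray, three fresh ones are upright in the latched dryer, and the start knob was pulled to its stop and sprang back.

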